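Shut and bolt the specimen box

ROBOT

A 6-joint arm with a two-finger parallel gripper is mounted at the origin on the work surface. World frame = base frame: x ahead of the robot, y to its left, z up, the work surface at z = 0. Lengths are in m, angles in rad, forces in N, time in s.
With the tool pointing down it reaches from about 0.275 to 0.825 m from the base axis. Payload 5.2 kg.
Tool frame: the origin (TCP) lies at the very end of the fingers, on their centre line; the grasp point (between the pads) lies 19 mm behind it; z points along the fingers, y is the line along which they close (so a half turn about z gives the same grasp; the last joint's range is limited). The gripper opens to 93 mm and grips with 3 to 60 N. Pads are 15 mm wide; open, the fingers measure 128 mm over their backs; the gripper's body (75 mm by 188 mm) begins 65 mm behind the grasp point.
Start: joints at [0.913, 0.259, 1.535, -0, 1.348, -0.203], TCP at [0.242, 0.494, 0.219] pointing down, gripper open.
Joint ranges: [-3.14, 3.14], [-0.91, 2.08], [0.19, 2.58], [-1.22, 4.36], [0.22, 2.71], [-3.12, 3.12]. Speed limits (rad/s): [2.57, 2.57, 3.14, 3.14, 3.14, 3.14].

INTERFACE

Orientations are given as a rotation vector (axis times angle).
In Python, from workcell import arm, vision, finder gives the robot as it stands. The module is installed in compiled form; this text tells all that it offers.
- The arm moves only by the tool servo_tool, never from a script. Its argument "targets" is a list of rows, each a list of 3 entries, a list of its own where there are three numbers: the turn, a rotation vector about the world's x, y, z in rad, then the shift along the world's x, y, z in cm, then the closure in counts, from 0 (fully open) to 255 (shut). In form: [[[ax, ay, az], [x, y, z], fingers], ...]. A call has 1 to 20 rows; each row is the pose to reach, as a shift and turn from the pose commanded when the call began; what a row does not reach only later rows make up. A row lasts 1/12 s, in which the tool goes at most 41.7 mm and 7.16 degrees, less where a joint would pass 70% of its speed; a pose out of reach is approached as far as the arm can. A call with a gripper value outside its range is refused whole. The fingers move at their own pace and stop on an object; "squeeze" is the grip in N (left out, the last holds). Time passes only in rows, so rows that repeat a pose let the fingers close. It gives the time, the measured TCP pose, the force, the opening and the grip force at its end, in the units of the state.
- arm.get_state(): the state, without advancing time (a new reading comes with each control period).
- vision.capture(name): name is "scene" or "side" or "wrist"; returns a dict with "color" (480x640x3 uint8, blue, green, red), "K" (3x3 intrinsics, pixels), "distortion" ([k1, k2, p1, p2, k3] as OpenCV has them; the pictures are not rectified), "R" (3x3) and "t" (3): a world point X has camera coordinates R X + t; the wrist camera has in their place "tool_from_camera" (4x4, takes a point from camera to tool coordinates, whose origin is the TCP and whose axes are the flange's). Camera axes: x right, y down, z forward; pixel columns grow to the right and rows downward; lengths in m; the calibration is good to about 2 mm. A picture is of the moment at which its call begins: read the wrist's pose just before it. There is no depth.
- arm.hand_in(): hands the job in; it is judged then, once.
Trained networks look in a picture, given as the dict that the camera call returned (one of the last four; its "shot" number tells which), for a name from the list of things; names that differ only in an ending like _2 or _b are one class to them, and where a whole thing is asked for, a point or a joint stands for the part that bears it (a point fixed in the world has none). Each returns a list of dicts, best first, with "conf" (0 to 1); they miss things now and then, are a little off and sometimes report something else, mostly with a low value. They report only what shows in the picture. A call takes as long as a camera call.
- finder.regions_of(thing, picture): "region" (480x640 bool, what is visible of it) and "box" ([left, top, width, height] in pixels, round what is visible of it).
- finder.landmark_of(thing, picture): "xy" ([column, row] in pixels: a listed point, or the origin of a listed thing).
The state is a dict: "clock": time; "joint_pos": joint angles; "joint_vel": joint speeds; "joint_torque": joint torques, N m; "tcp_pos": TCP position; "orientation": TCP orientation; "wrist_force": force on the tool from outside, world axes, zero at the start; "torque": the same for the moment, N m; "gripper_width": finger opening in m; "grip_force": force on a finger pad.
Only numpy, scipy, OpenCV 4.12 (cv2) and the standard library are available. Lean on these libraries where they do the work, as an engineer would, in place of code of your own. Each camera call takes 0.05 s, during which the arm holds its last target. There are 200 camera calls.

TASK

Secure the blue specimen box: shut its white lid, slide the barrel bolt across through the keeper on the lid, then turn the red-knobbed handle down into the notch of the bolt's rail until it lies level, and let go. Leave the pots and bottles where they stand.

Things in the scene. Friction and masses are not known exactly. Their poses are not given: they have to be found in the camera images.
- box: blue sheet-metal specimen box fixed to the counter, 180 mm (box x) by 320 mm (box y). Origin: centre of its underside, z up; front face (box x = -90 mm) looks roughly to the robot. The half at y < 0 is a fixed blue deck, top 120 mm up, carrying the steel bolt; the half at y > 0 is a compartment of pots under the white lid. Below, x, y, z are in the box's frame, mm
- lid (a joint): lid hinge, rad: 0 shut, up to 1.2, front edge rising. Hinge line along y at x = 90, z = 116 (back edge). Lid 180 mm from hinge to front edge, y = 2 to 159, 8 mm thick, outer face level with the deck (z = 120) when shut. Stays where left (about 0.55 Nm); a few newtons down on its front half shut it
- keeper (a point): centre of the opening of the steel keeper loop fixed on the lid (y = 14 to 26, standing 34 mm above the lid); with the lid shut it lies at x = -50, y = 20, z = 138, in line with the rod, and only then can the rod's tip enter it
- bolt (a joint): slide of the bolt rod along box +y, m: 0 drawn back, 0.070 far stop; friction about 2.5 N. Rod 10 mm diameter, axis at x = -50, z = 138, held by a back rail (24 mm above the deck) and bridges (30 mm above it, at y = -138 and -12). The handle's root is at y = -110 mm + slide: it faces the middle of the notch at 0.058, with 5 mm of play either way. The rod's tip is 88 mm ahead of the handle
- handle (a joint): turn of the bolt handle about the rod axis, rad: 0 level, pointing to box -x and lying in the notch; 1.57 straight up. Stays where left (friction about 0.06 Nm). Away from the notch the rail stops it at about 0.87. A steel bar of 8 mm diameter ending in the red knob
- knob (a point): centre of the red ball knob on the handle's end, 20 mm diameter, 60 mm from the rod axis; with the handle level it overhangs the box's front face by 20 mm (box x = -110 mm, z = 138 mm)
- notch (a point): middle of the open top of the notch (18 mm wide) in the steel rail in front of the rod; fixed at x = -68, y = -52, z = 146. The rail is 26 mm high above the deck, x = -62 to -74, y = -135 to -12
- deck_pot: white sample pot with a red screw cap, 46 mm diameter, 54 mm high, standing on the deck behind the bolt; origin at the centre of its underside; to be left alone
- pot_a: white sample pot with a red screw cap, 46 mm diameter, 54 mm high, standing on the counter; origin at the centre of its underside; to be left alone
- pot_b: white sample pot with a blue screw cap, 46 mm diameter, 54 mm high, standing on the counter; origin at the centre of its underside; to be left alone
- pot_c: white sample pot with a green screw cap, 46 mm diameter, 54 mm high, standing on the deck behind the bolt; origin at the centre of its underside; to be left alone
- amber: amber glass jar with a black cap, 52 mm diameter, 110 mm high, on the counter; origin under its centre; to be left alone
- reagent: clear plastic bottle with a white cap, 60 mm diameter, 150 mm high, on the counter; origin under its centre; to be left alone

How it is judged:
By the outcome, as a careful person would: the job done as asked, in the order asked, and still so for the second after the job is handed in, with the robot touching nothing.
It also fails if it takes over 58 s, if anything falls off the work surface, if the arm or the gripper's body presses on something with over 40 N, if the wrist force passes 120 N, or if a joint passes its speed limit or range.

## Working session

There is one attempt and no reset: what is moved stays moved. The work goes in short steps, Python scripts to look and compute and a tool call to move; the robot and the scene stay as the last step left them, time stands still between calls to the robot, and variables do not carry over. Pictures are saved under pics/ and viewed, at most 10 in all, crops included, and the job is handed in when it is done.

Besides the shell and the picture viewer there is one more tool, called after "Call:" in YAML: its name, and indented under it one key for each argument. servo_tool: Moves the arm, as the interface text tells. Its arguments: {"type":"object","properties":{"targets":{"type":"array"},"squeeze":{"type":"number"}},"required":["targets"]}

```bash
mkdir -p pics
cat > h.py <<'E'
import numpy as np, cv2
from workcell import arm, vision, finder
def ray(p,xy):
    u=cv2.undistortPoints(np.array([[xy]],float),p["K"],np.array(p["distortion"]))[0,0]
    R=np.array(p["R"]);t=np.array(p["t"])
    d=R.T@np.array([u[0],u[1],1.]);return -R.T@t,d/np.linalg.norm(d)
def tri(rs):
    A=sum(np.eye(3)-np.outer(d,d) for o,d in rs);b=sum((np.eye(3)-np.outer(d,d))@o for o,d in rs)
    X=np.linalg.solve(A,b);return X,[np.linalg.norm((np.eye(3)-np.outer(d,d))@(X-o)) for o,d in rs]
def plane(p,xy,z):
    o,d=ray(p,xy);return o+d*(z-o[2])/d[2]
E
python3 - <<'E'
from h import *
P={n:vision.capture(n) for n in("scene","side")}
for n in P: cv2.imwrite(f"pics/{n}0.png",P[n]["color"]); print(n,np.round(-np.array(P[n]["R"]).T@P[n]["t"],3))
for th in "box lid keeper bolt handle knob notch deck_pot pot_a pot_c amber reagent".split():
    L={}
    for n in P:
        r=finder.landmark_of(th,P[n]); L[n]=[(np.round(k["xy"]).tolist(),round(k["conf"],2)) for k in r[:3]]
    print(th,L)
    if all(L.values()):
        X,e=tri([ray(P[n],L[n][0][0]) for n in P]);print("   ",np.round(X,3),np.round(e,3))
print(arm.get_state())
E
```

```text
scene [ 1.271 -0.118  0.779]
side [ 0.314 -0.741  0.825]
box {'scene': [([265.0, 293.0], 0.61)], 'side': [([355.0, 303.0], 0.83)]}
    [ 0.625 -0.113  0.003] [0. 0.]Traceback (most recent call last):
  File "<stdin>", line 7, in <module>
ValueError: it knows: amber, box, deck_pot, keeper, knob, notch, pot, reagent
```

View pics/scene0.png

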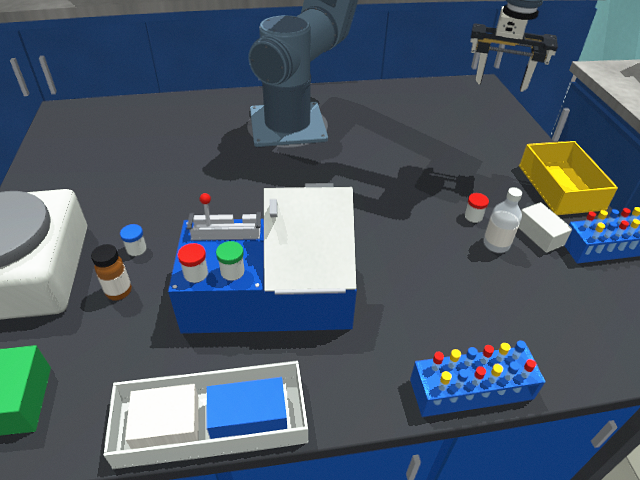

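View pics/side0.png

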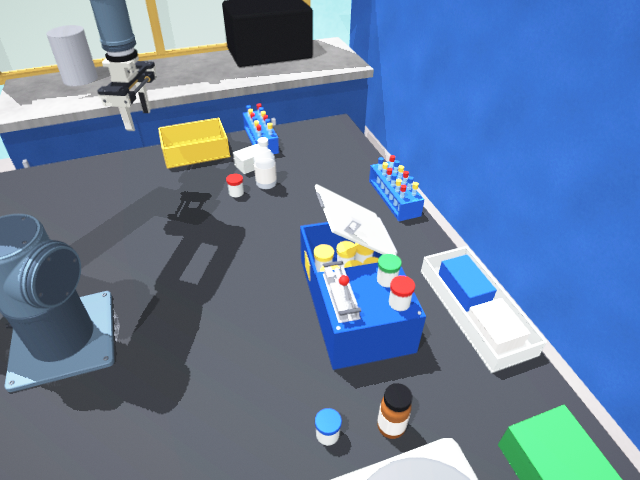

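The scene view shows the lid open (its front edge near (310,187)). The handle is up with its knob at (205,198), and two pots stand on the deck behind the bolt. The side view shows the knob at (344,281) and the lid raised at about (355,220).

Run:
```python
from h import *
P={n:vision.capture(n) for n in("scene","side")}
for th in "box keeper knob notch deck_pot amber reagent".split():
    L={}
    for n in P:
        r=finder.landmark_of(th,P[n]); L[n]=[(np.round(k["xy"],1).tolist(),round(k["conf"],2)) for k in r[:3]]
    print(th,L)
    if all(L.values()):
        X,e=tri([ray(P[n],L[n][0][0]) for n in P]);print("   ",np.round(X,4),np.round(e,4))
s=arm.get_state()
for k in s: print(k,np.round(s[k],3))
# deck screw corners etc: blue box top corners
im=P["scene"]["color"]; cv2.imwrite("pics/c1.png",cv2.resize(im[170:340,150:370],None,fx=3.5,fy=3.5,interpolation=2))
im=P["side"]["color"]; cv2.imwrite("pics/c2.png",cv2.resize(im[170:380,280:440],None,fx=2.8,fy=2.8,interpolation=2))
```

```text
box {'scene': [([265.3, 293.2], 0.69)], 'side': [([352.6, 302.2], 0.82)]}
    [ 0.6219 -0.1105  0.0017] [0.0029 0.0029]
keeper {'scene': [([272.0, 204.5], 0.85)], 'side': [([351.2, 224.0], 0.83)]}
    [ 0.6134 -0.0882  0.2206] [0. 0.]
knob {'scene': [([204.1, 199.9], 0.64)], 'side': [([345.4, 280.4], 0.51)]}
    [ 0.5556 -0.2062  0.1967] [0.0005 0.0005]
notch {'scene': [([237.0, 216.2], 0.95)], 'side': [([333.2, 277.3], 0.77), ([239.1, 190.3], 0.54)]}
    [ 0.5541 -0.1514  0.15  ] [0.001 0.001]
deck_pot {'scene': [([195.9, 275.9], 0.83), ([264.8, 290.1], 0.44)], 'side': [([400.1, 304.2], 0.63)]}
    [ 0.664  -0.2308  0.1159] [0. 0.]
amber {'scene': [([114.2, 294.7], 0.67), ([271.9, 204.8], 0.25)], 'side': [([390.5, 427.9], 0.59)]}
    [ 0.5777 -0.4091 -0.0058] [0.0054 0.0054]
reagent {'scene': [([499.3, 244.0], 0.91), ([269.4, 291.8], 0.61)], 'side': [([268.2, 183.1], 0.67)]}
    [0.5586 0.4094 0.0013] [0.0022 0.0022]
clock 1.0
joint_pos [ 0.913  0.259  1.535 -0.     1.348 -0.203]
joint_vel [ 0.002 -0.001  0.001  0.001 -0.001 -0.001]
joint_torque [ 1.0000e-03 -4.3721e+01 -2.8431e+01  7.2000e-02  3.1000e-02  0.0000e+00]
tcp_pos [0.242 0.494 0.219]
orientation [0.708 3.061 0.   ]
wrist_force [-0.418 -0.853 -0.827]
torque [ 0.079 -0.022  0.02 ]
grip_force 0.0
gripper_width 0.093
```

View pics/c1.png

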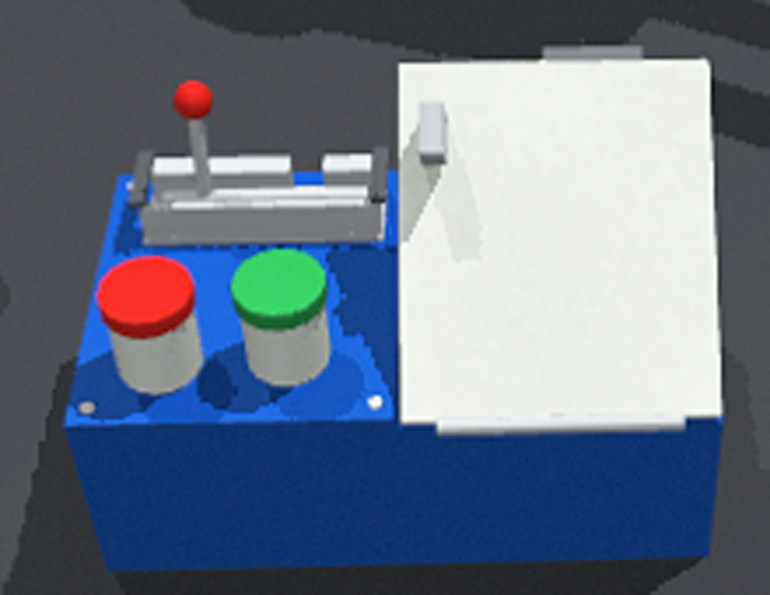

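View pics/c2.png

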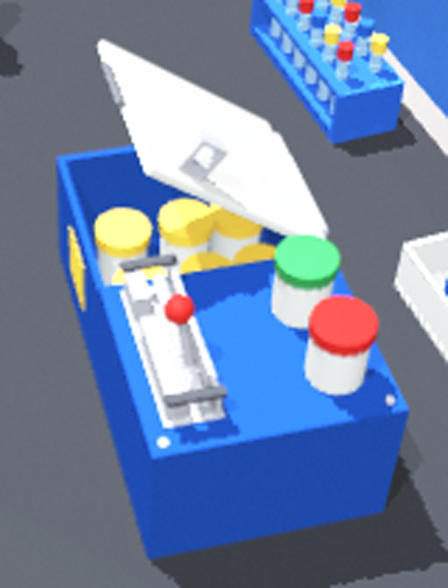

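```bash
cat > fit.py <<'E'
from h import *
from scipy.optimize import least_squares
P={n:vision.capture(n) for n in("scene","side")}
C=[("scene",169.1,291.4,90,-160,120),("scene",183.7,220,-90,-160,120),("scene",352.3,328.6,90,160,0),("scene",180.6,332.9,90,-160,0),
("side",333.6,332.5,-90,-160,120),("side",425.7,315.7,90,-160,120),("side",300.7,226.1,-90,160,120),("side",333.6,369.3,-90,-160,0),("side",417.5,352.1,90,-160,0),
("scene",237,216.2,-68,-52,146),("side",333.2,277.3,-68,-52,146)]
def Rz(a): return np.array([[np.cos(a),-np.sin(a),0],[np.sin(a),np.cos(a),0],[0,0,1]])
def proj(n,X):
    p=P[n];return cv2.projectPoints(np.array([X]),cv2.Rodrigues(np.array(p["R"]))[0],np.array(p["t"]),p["K"],np.array(p["distortion"]))[0][0,0]
def W(v,b): return np.array([v[0],v[1],0])+Rz(v[2])@(np.array(b)/1000)
def res(v):
    r=[proj(n,W(v,b))-[x,y] for n,x,y,*b in C]
    a=v[3];k=np.array([-140,20,22]);k=[90+k[0]*np.cos(a)+k[2]*np.sin(a),20,116-k[0]*np.sin(a)+k[2]*np.cos(a)]
    kn=[-50-60*np.cos(v[5]),-110+1000*v[4],138+60*np.sin(v[5])]
    r+=[proj("scene",W(v,k))-[272,204.5],proj("side",W(v,k))-[351.2,224],proj("scene",W(v,kn))-[204.1,199.9],proj("side",W(v,kn))-[345.4,280.4]]
    return np.ravel(r)
s=least_squares(res,[.62,-.11,0,.6,0,1.5],loss="soft_l1",x_scale=[.01,.01,.05,.1,.01,.1]);v=s.x
print(np.round(v,4));print(np.round(res(v).reshape(-1,2),1).tolist())
for n,b in dict(notch=[-68,-52,146],knob=[-50-60*np.cos(v[5]),-110+1000*v[4],138+60*np.sin(v[5])],lidfront=[90-180*np.cos(v[3]),80,116+180*np.sin(v[3])],knobend=[-110,-52,138],lidshutfront=[-80,90,120]).items(): print(n,np.round(W(v,b),4))
E
python3 fit.py
```

```text
[ 0.6242 -0.107  -0.1072  0.6314  0.0039  1.4443]
[[-0.8, -0.1], [0.2, -0.2], [0.3, -0.1], [0.1, -0.0], [1.1, 0.8], [0.6, -0.1], [-0.9, -2.8], [-0.5, 0.2], [-0.4, 0.0], [0.4, 0.1], [-1.2, 2.2], [1.5, 2.9], [0.9, 0.7], [0.0, -0.6], [0.3, -0.0]]
notch [ 0.5511 -0.1515  0.146 ]
knob [ 0.5556 -0.2064  0.1975]
lidfront [ 0.5778 -0.0216  0.2223]
knobend [ 0.5093 -0.147   0.138 ]
lidshutfront [ 0.5543 -0.009   0.12  ]
```

Call:
servo_tool:
  targets:
    - [[0, 0, 0], [0, 0, 4], 255]
    - [[0, 0, 0], [2, -3, 8], 255]
    - [[0, 0, 0.1], [4, -6, 10], 255]
    - [[0, 0, 0.2], [6.5, -9, 10], 255]
    - [[0, 0, 0.3], [9, -13, 10], 255]
    - [[0, 0, 0.348], [11.5, -16.5, 10], 255]
    - [[0, 0, 0.348], [14, -20, 10], 255]
    - [[0, 0, 0.348], [16, -23, 10], 255]
    - [[0, 0, 0.348], [18.5, -26.5, 10], 255]
    - [[0, 0, 0.348], [21, -30, 10], 255]
    - [[0, 0, 0.348], [23, -33, 10], 255]
    - [[0, 0, 0.348], [25.5, -36.5, 10], 255]
    - [[0, 0, 0.348], [28, -40, 10], 255]
    - [[0, 0, 0.348], [30.5, -43.5, 10], 255]
    - [[0, 0, 0.348], [33, -47, 10], 255]
    - [[0, 0, 0.348], [35, -50, 10], 255]
    - [[0, 0, 0.348], [36.1, -51.8, 10], 255]
    - [[0, 0, 0.348], [36.1, -51.8, 10], 255]
    - [[0, 0, 0.348], [36.1, -51.8, 8], 255]
    - [[0, 0, 0.348], [36.1, -51.8, 6], 255]
  squeeze: 20

```text
clock: 2.77
tcp_pos: [0.6034, -0.0245, 0.2791]
orientation: [0.17, 3.134, -0.0]
wrist_force: [0.1, 0.2, 0.1]
gripper_width: 0.0006
grip_force: 0.0
```

Call:
servo_tool:
  targets:
    - [[0, 0, 0], [0, 0, -3], 255]
    - [[0, 0, 0], [0, 0, -5], 255]
    - [[0, 0, 0], [0, 0, -6.5], 255]
    - [[0, 0, 0], [-0.3, 0, -7.5], 255]
    - [[0, 0, 0], [-0.6, 0.1, -8.5], 255]
    - [[0, 0, 0], [-1, 0.1, -9.5], 255]
    - [[0, 0, 0], [-1.3, 0.1, -10.5], 255]
    - [[0, 0, 0], [-1.6, 0.2, -11.5], 255]
    - [[0, 0, 0], [-2, 0.2, -12.5], 255]
    - [[0, 0, 0], [-2.3, 0.2, -13.5], 255]
    - [[0, 0, 0], [-2.6, 0.3, -14.3], 255]
    - [[0, 0, 0], [-3, 0.3, -15], 255]
    - [[0, 0, 0], [-3, 0.3, -15.4], 255]
    - [[0, 0, 0], [-3, 0.3, -15.7], 255]

```text
clock: 3.93
tcp_pos: [0.5715, -0.0207, 0.1209]
orientation: [-0.168, -3.135, -0.0]
wrist_force: [-1.8, 0.0, 2.1]
gripper_width: 0.0005
grip_force: 0.9
```

Call:
servo_tool:
  targets:
    - [[0, 0, 0], [0, 0, -0.2], 255]
    - [[0, 0, 0], [0, 0, -0.3], 255]
    - [[0, 0, 0], [0, 0, -0.3], 255]
    - [[0, 0, 0], [0, 0, -0.3], 255]

```text
clock: 4.27
tcp_pos: [0.5716, -0.0207, 0.1202]
orientation: [-0.167, -3.136, 0.0]
wrist_force: [-6.9, 0.1, 12.2]
gripper_width: 0.0007
grip_force: 6.6
```

Call:
servo_tool:
  targets:
    - [[0, 0, 0], [0, 0, 3], 255]
    - [[0, 0, 0], [0, 0, 7], 255]
    - [[0, 0, 0], [0, 0, 11], 255]
    - [[0, 0, 0], [0, 0, 14], 200]
    - [[0, 0, 0], [-0.2, -2, 16], 150]
    - [[0, 0, 0], [-0.4, -5, 16], 100]
    - [[0, 0, 0], [-0.7, -8, 16], 50]
    - [[0, 0, 0], [-1, -11, 16], 0]
    - [[0, 0, 0], [-1.3, -14, 16], 0]
    - [[0, 0, 0], [-1.6, -17, 16], 0]
    - [[0, 0, 0], [-1.8, -18.5, 16], 0]
    - [[0, 0, 0], [-1.8, -18.5, 16], 0]
    - [[0, 0, 0], [-1.8, -18.5, 16], 0]

```text
clock: 5.35
tcp_pos: [0.5544, -0.206, 0.2783]
orientation: [-0.17, -3.136, -0.002]
wrist_force: [0.3, 0.2, -0.4]
gripper_width: 0.0626
grip_force: 0.0
```

Run:
```python
from h import *
s=arm.get_state();print(np.round(s["tcp_pos"],4),s["gripper_width"])
P={n:vision.capture(n) for n in("scene","side","wrist")}
from scipy.spatial.transform import Rotation as Ro
T=np.eye(4);T[:3,:3]=Ro.from_rotvec(s["orientation"]).as_matrix();T[:3,3]=s["tcp_pos"]
M=np.linalg.inv(T@np.array(P["wrist"]["tool_from_camera"]));P["wrist"]["R"]=M[:3,:3];P["wrist"]["t"]=M[:3,3]
for th in "keeper knob notch".split():
    L={n:r[0] for n in P if (r:=finder.landmark_of(th,P[n]))}
    print(th,{n:(np.round(k["xy"],1).tolist(),round(k["conf"],2)) for n,k in L.items()})
    if len(L)>1:
        X,e=tri([ray(P[n],L[n]["xy"]) for n in L]);print("   ",np.round(X,4),np.round(e,4))
v=np.vstack([np.pad(P["side"]["color"][150:390,200:520],0)]);w=P["wrist"]["color"]
cv2.imwrite("pics/m1.png",np.hstack([cv2.resize(v,(400,300)),cv2.resize(w,(400,300))]))
```

```text
[ 0.5544 -0.206   0.2783] 0.06258384362109623
keeper {'scene': ([275.2, 222.3], 0.58), 'wrist': ([472.6, 233.1], 0.76)}
    [ 0.5718 -0.0817  0.1413] [0.0006 0.0006]
knob {'scene': ([202.6, 200.7], 0.63), 'side': ([345.1, 279.9], 0.63), 'wrist': ([326.9, 245.2], 0.8)}
    [ 0.5543 -0.2056  0.1952] [0.0042 0.0022 0.0035]
notch {'scene': ([238.0, 215.6], 0.96), 'side': ([334.1, 280.0], 0.73), 'wrist': ([386.5, 217.6], 0.71)}
    [ 0.5514 -0.1526  0.1463] [0.0027 0.0033 0.0023]
```

View pics/m1.png

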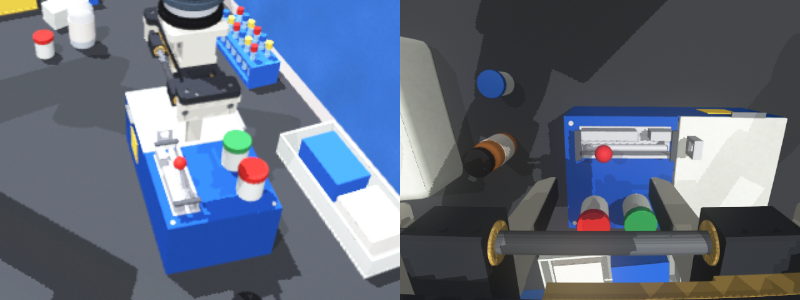

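Call:
servo_tool:
  targets:
    - [[0, 0, 0], [0, 0, -2], 0]
    - [[0, 0, 0], [0, 0, -4], 0]
    - [[0, 0, 0], [0, 0, -6], 0]
    - [[0, 0, 0], [0, 0, -8], 0]
    - [[0, 0, 0], [0, 0, -9], 0]
    - [[0, 0, 0], [0, 0, -10], 0]
    - [[0, 0, 0], [0, 0, -10], 120]
    - [[0, 0, 0], [0, 0, -10], 200]
    - [[0, 0, 0], [0, 0, -10], 255]
    - [[0, 0, 0], [0, 0, -10], 255]
    - [[0, 0, 0], [0, 0, -10], 255]
    - [[0, 0, 0], [0, 0, -10], 255]
    - [[0, 0, 0], [0, 0, -10], 255]
    - [[0, 0, 0], [0, 0, -10], 255]
    - [[0, 0, 0], [0, 0, -10], 255]
  squeeze: 10

```text
clock: 7.2
tcp_pos: [0.5546, -0.2059, 0.1788]
orientation: [0.168, 3.137, -0.0]
wrist_force: [-1.4, -0.0, 0.8]
gripper_width: 0.0377
grip_force: 0.0
```

Call:
servo_tool:
  targets:
    - [[0, 0, 0], [0, 0, 0], 255]
    - [[0, 0, 0], [0, 0, 0], 255]
    - [[0, 0, 0], [0, 0, 0], 255]
    - [[0, 0, 0], [0, 0, 0], 255]
    - [[0, 0, 0], [0, 0, 0], 255]
    - [[0, 0, 0], [0, 0, 0], 255]

```text
clock: 7.7
tcp_pos: [0.5546, -0.2056, 0.1786]
orientation: [-0.167, -3.137, -0.001]
wrist_force: [-0.4, 1.5, 1.0]
gripper_width: 0.0192
grip_force: 10.0
```

Call:
servo_tool:
  targets:
    - [[0, 0, 0], [0.05, 0.5, 0], 255]
    - [[0, 0, 0], [0.11, 1, 0], 255]
    - [[0, 0, 0], [0.16, 1.5, 0], 255]
    - [[0, 0, 0], [0.22, 2, 0], 255]
    - [[0, 0, 0], [0.27, 2.5, 0], 255]
    - [[0, 0, 0], [0.32, 3, 0], 255]
    - [[0, 0, 0], [0.38, 3.5, 0], 255]
    - [[0, 0, 0], [0.43, 4, 0], 255]
    - [[0, 0, 0], [0.48, 4.5, 0], 255]
    - [[0, 0, 0], [0.54, 5, 0], 255]
    - [[0, 0, 0], [0.58, 5.37, 0], 255]
    - [[0, 0, 0], [0.58, 5.37, 0], 255]
    - [[0, 0, 0], [0.58, 5.37, 0], 255]

```text
clock: 8.78
tcp_pos: [0.5605, -0.1511, 0.1786]
orientation: [-0.167, -3.137, -0.002]
wrist_force: [0.4, 2.4, 0.1]
gripper_width: 0.0191
grip_force: 10.0
```

Run:
```python
from h import *
s=arm.get_state();print(np.round(s["tcp_pos"],4),s["gripper_width"])
P={n:vision.capture(n) for n in("scene","wrist")}
a=P["scene"]["color"][150:300,150:350];w=P["wrist"]["color"][160:400,200:520]
cv2.imwrite("pics/m2.png",np.hstack([cv2.resize(a,(400,300),interpolation=2),cv2.resize(w,(400,300))]))
```

```text
[ 0.5605 -0.1511  0.1786] 0.019056396462915313
```

View pics/m2.png

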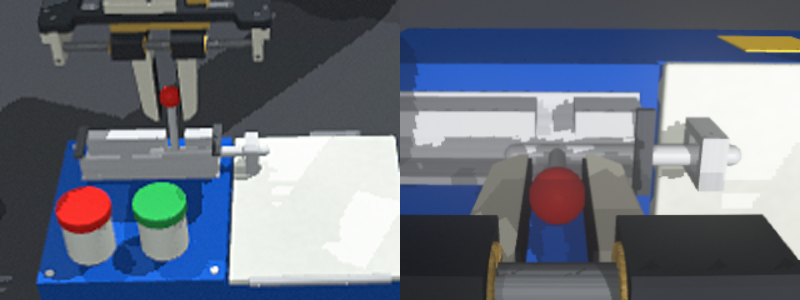

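Call:
servo_tool:
  targets:
    - [[0, 0, 0], [-0.7, 0.07, -0.15], 255]
    - [[0, 0, 0], [-1.4, 0.13, -0.36], 255]
    - [[0, 0, 0], [-1.95, 0.17, -0.6], 255]
    - [[0, 0, 0], [-2.47, 0.22, -0.9], 255]
    - [[0, 0, 0], [-2.95, 0.26, -1.25], 255]
    - [[0, 0, 0], [-3.4, 0.31, -1.65], 255]
    - [[0, 0, 0], [-3.81, 0.35, -2.08], 255]
    - [[0, 0, 0], [-4.17, 0.39, -2.56], 255]
    - [[0, 0, 0], [-4.17, 0.39, -2.56], 255]

```text
clock: 9.63
tcp_pos: [0.5172, -0.1481, 0.1519]
orientation: [-0.168, -3.135, -0.001]
wrist_force: [-0.5, 0.9, -0.8]
gripper_width: 0.0188
grip_force: 10.0
```

Call:
servo_tool:
  targets:
    - [[0, 0, 0], [-0.32, 0.03, -0.5], 255]
    - [[0, 0, 0], [-0.58, 0.06, -1.05], 255]
    - [[0, 0, 0], [-0.78, 0.08, -1.6], 255]
    - [[0, 0, 0], [-0.93, 0.1, -2.2], 255]
    - [[0, 0, 0], [-1.02, 0.11, -2.8], 255]
    - [[0, 0, 0], [-1.05, 0.11, -3.2], 255]
    - [[0, 0, 0], [-1.05, 0.11, -3.4], 255]
    - [[0, 0, 0], [-1.05, 0.11, -3.4], 255]

```text
clock: 10.3
tcp_pos: [0.5078, -0.1472, 0.1182]
orientation: [-0.168, -3.136, -0.0]
wrist_force: [-0.9, 0.5, -0.3]
gripper_width: 0.0188
grip_force: 10.0
```

Call:
servo_tool:
  targets:
    - [[0, 0, 0], [0, 0, -0.1], 255]
    - [[0, 0, 0], [0, 0, -0.2], 255]
    - [[0, 0, 0], [0, 0, -0.3], 255]
    - [[0, 0, 0], [0, 0, -0.3], 255]

```text
clock: 10.63
tcp_pos: [0.508, -0.1472, 0.1163]
orientation: [-0.168, -3.137, 0.0]
wrist_force: [-4.0, 0.2, 2.9]
gripper_width: 0.019
grip_force: 10.0
```

Call:
servo_tool:
  targets:
    - [[0, 0, 0], [0, 0, 0], 120]
    - [[0, 0, 0], [0, 0, 0], 120]
    - [[0, 0, 0], [0, 0, 0], 120]
    - [[0, 0, 0], [0, 0, 0], 120]
    - [[0, 0, 0], [0, 0, 0], 120]
    - [[0, 0, 0], [0, 0, 0], 120]
    - [[0, 0, 0], [0, 0, 1], 120]
    - [[0, 0, 0], [0, 0, 2], 120]
    - [[0, 0, 0], [-0.5, 0, 4], 120]
    - [[0, 0, 0], [-1, 0, 7], 120]
    - [[0, 0, 0], [-2, 0, 10], 120]
    - [[0, 0, 0], [-4, 0, 13], 120]
    - [[0, 0, 0], [-7, 0, 15], 120]
    - [[0, 0, 0], [-10, 0, 17], 120]
    - [[0, 0, 0], [-10, 0, 17], 120]

```text
clock: 11.88
tcp_pos: [0.4061, -0.1476, 0.2917]
orientation: [0.168, 3.131, -0.008]
wrist_force: [1.0, -0.1, -0.3]
gripper_width: 0.0494
grip_force: 0.0
```

Run:
```python
from h import *
s=arm.get_state();print(np.round(s["tcp_pos"],4),s["gripper_width"],s["clock"])
P={n:vision.capture(n) for n in("scene","side")}
L={n:finder.landmark_of("knob",P[n]) for n in P}
print(L)
if all(L.values()): print(tri([ray(P[n],L[n][0]["xy"]) for n in P]))
a=P["scene"]["color"][150:300,150:350];w=P["side"]["color"][180:330,260:460]
cv2.imwrite("pics/m3.png",np.hstack([cv2.resize(a,(400,300),interpolation=2),cv2.resize(w,(400,300),interpolation=2)]))
```

```text
[ 0.4061 -0.1476  0.2917] 0.049389757898338105 11.8833
{'scene': [{'xy': [238.4, 208.0], 'conf': 0.63}, {'xy': [498.0, 243.9], 'conf': 0.31}], 'side': [{'xy': [310.7, 285.4], 'conf': 0.71}]}
(array([ 0.51074174, -0.14693987,  0.13497164]), [np.float64(0.0033686635866446444), np.float64(0.003368663586644638)])
```

View pics/m3.png

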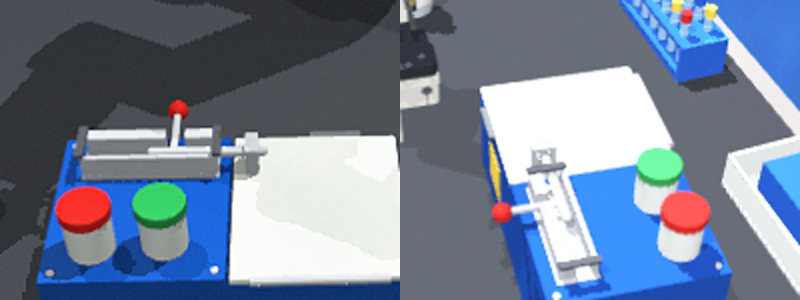

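The view shows the lid shut, the rod through the keeper, and the handle level in the notch with its knob at about (310,285) in the side view. The pots haven't moved and the gripper is clear, so I'm handing in.

```bash
python3 -c "
from workcell import arm
print(arm.hand_in())"
```

```text
the job is handed in; nothing more can be done
None
```

The box is secured and the job handed in at about 12 s: the lid is shut, the bolt is through the keeper, the handle lies level in the notch, the gripper is clear, and the arm touched no pots or bottles.

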